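# Test pulse on the twist-lid coffee grinder

### The arm

A 6-joint arm with a two-finger parallel gripper is mounted at the origin on the work surface. World frame = base frame: x ahead of the robot, y to its left, z up, the work surface at z = 0. Lengths are in m, angles in rad, forces in N, time in s.
With the tool pointing down it reaches from about 0.375 to 0.925 m from the base axis. Payload 5.7 kg.
Tool frame: the origin (TCP) lies midway between the tips of the shut fingers; the grasp point (between the pads) lies 19 mm behind it (r.grasp_offset is the distance from the TCP to the grasp point, in m); z points along the fingers, y is the line along which they close (so a half turn about z gives the same grasp; the last joint's range is limited). The gripper opens to 88 mm and grips with 3 to 60 N. Pads are 20 mm wide; open, the fingers measure 115 mm over their backs; the gripper's body (75 mm by 178 mm) begins 61 mm behind the grasp point.
Start: joints at [1.189, 0.359, 1.51, -0, 1.272, -0.115], TCP at [0.158, 0.579, 0.223] pointing down, gripper open.
Joint ranges: [-2.97, 2.97], [-1.01, 2.36], [0.21, 2.38], [-0.96, 4.11], [0.2, 2.71], [-2.98, 2.98]. Speed limits (rad/s): [2.39, 2.39, 3.14, 3.14, 3.14, 3.14].

### API

Orientations are given as a rotation vector (axis times angle).
In Python, from plant import r, grab_frame, get_calibration gives the robot as it stands.
- The arm moves only by the tool servo_tool, never from a script. Its argument "deltas" is text: rows parted by semicolons, each of 4 numbers parted by spaces: the shift along the tool's x, y, z in mm, then the turn about the tool's z in rad. In form: dx dy dz turn; .... A call has 1 to 8 rows; each row is the pose to reach, as a shift and turn from the pose commanded when the call began, along the tool's axes at that moment; what a row does not reach only later rows make up. A row lasts 1/12 s, in which the tool goes at most 41.7 mm and 7.16 degrees, less where a joint would pass 70% of its speed; a pose out of reach is approached as far as the arm can. A call with a gripper value outside its range is refused whole. "grip" is the opening, from -1 (shut) to 1 (fully open), set as the call begins (left out, the last holds). The fingers move at their own pace and stop on an object; the grip force is fixed at half the most. Time passes only in rows, so rows that repeat a pose let the fingers close. It gives the time, the measured TCP pose, the force, the opening and the grip force at its end, in the units of the state.
- r.observe(): the state, without advancing time (a new reading comes with each control period).
- grab_frame(name): name is "side" or "top" or "wrist"; returns the picture (384x512x3 uint8, red, green, blue); there is no depth.
- get_calibration(name): a dict with "mtx" (3x3 intrinsics, pixels), "R" (3x3) and "t" (3): a world point X has camera coordinates R X + t; the wrist camera has in their place "T_tool_cam" (4x4, takes a point from camera to tool coordinates, whose origin is the TCP and whose axes are the flange's). Camera axes: x right, y down, z forward; pixel columns grow to the right and rows downward; lengths in m; the calibration is good to about 2 mm. A picture is of the moment at which its call begins: read the wrist's pose just before it. get_calibration takes no time and is no camera call.
- r.sign_off(): hands the job in; it is judged then, once.
The state is a dict: "clock": time; "qpos": joint angles; "dq": joint speeds; "tau": joint torques, N m; "ee_pos": TCP position; "orientation": TCP orientation; "wrist_force": force on the tool from outside, world axes, zero at the start; "ft_torque": the same for the moment, N m; "finger_gap": opening from 0.0 (shut) to 1.0 (fully open); "grip_force": force on a finger pad.
Only numpy, scipy, OpenCV 4.12 (cv2) and the standard library are available. Lean on these libraries where they do the work, as an engineer would, in place of code of your own. Each camera call takes 0.05 s, during which the arm holds its last target. There are 200 camera calls.

### The job

The coffee grinder has just been cleaned and wants a test pulse. Fit its bayonet lid fully down into the collar, lugs through the two entry slots, then twist it clockwise to the pulse position, half way to the lock (pointer ears at the single ribs), never so far that it clicks into the lock. The spring would turn it back, so finish while still gripping the lid and holding it there, and leave the other things on the table where they are.

Things in the scene. Friction and masses are not known exactly. Their poses are not given: they have to be found in the camera images.
- lid: The grinder's dark grey plastic bayonet lid, standing upright on the table, 70 mm tall, about 110 g. From the bottom: skirt 64 mm across (z 0 to 20 mm, foot tapered), brim 80 mm across (z 20 to 25), round grip 54 mm across (z 25 to 64, bevelled above). Origin: centre of its underside; z up, x along the line through its two opposite lugs; a half turn makes no difference.
- lid_grip (a point): On the lid's axis, 46 mm above its underside, in the middle of the finely ribbed round grip (54 mm across, z 25 to 64 mm), which can be gripped from any side.
- lid_ear (a point): Tip of one of the lid's two pointer ears, 46 mm out along its +x axis, 22 mm above its underside; the other is opposite. Ears are 10 mm wide and stick out of the brim. Right below each, a lug 14 mm wide and 6 mm thick sticks out of the skirt to 38.5 mm from the axis, 6 to 12 mm above the underside.
- grinder: Cordless coffee grinder, steel base, grey collar, 104 mm across the collar, 116 mm tall, held to the table by suction feet. Origin: centre of its underside; z up, x along the line through the two entry slots. The lid goes down with its ears (x axis) over the slots until its brim lies on the collar; its underside is then 96 mm above the grinder's, and its lugs can turn clockwise below the flange.
- grinder_collar (a point): Centre of the collar's top, on the grinder's axis, 116 mm above the table; axes as the grinder's. The flange there is a ring of 34 mm inner radius, 6 mm thick.
- grinder_slot (a point): One of the two entry slots in the flange, on the grinder's +x side, 38 mm from the axis at the collar's top; the other is opposite. About 19 mm wide, reaching out to 41 mm from the axis.
- pulse_rib (a point): The single white rib, 4 mm long, on the outer edge of the collar's top, 49.5 mm from the axis, 33 degrees clockwise (from above) from the +x slot: the pulse position for the lid's ear. There is another opposite.
- lock_ribs (a point): Between the pair of white ribs on the collar's top, 69 degrees clockwise (from above) from the +x slot: where the ear points when the lid has clicked into the lock. There is another pair opposite.
- twist_ring (a joint): Turn in rad, clockwise from above, of the sprung ring under the flange; 0 at rest, its notches under the slots. The seated lid's lugs turn it after about 3 degrees of play. Its spring turns it back with 0.1 to 0.2 N m. Half way to the lock is 0.52 (30 degrees); the grinder pulses from 0.38 to 0.68. From 0.75 on, sprung nubs resist the lugs; they click past at 0.95 and lock at about 1.12.
- storage_lid: Bystander: a plain flat dark grey lid, 82 mm across, 14 mm tall, without lugs or grip. Origin: centre of the underside.
- tin: Bystander: a small tin, 66 mm across, 70 mm tall. Origin: centre of the underside.
- mug: Bystander: a white mug, 80 mm across, 90 mm tall, handle on its +y side. Origin: centre of the underside.
- jar: Bystander: a glass jar with a steel cap, 68 mm across, 105 mm tall. Origin: centre of the underside.
- spoon: Bystander: a spoon lying on the table, 150 mm long along its x axis. Origin: below its middle.
- brush: Bystander: a cleaning brush lying on the table, 150 mm long along its x axis. Origin: below its middle.
- scoop: Bystander: a steel coffee scoop, bowl 46 mm across and 28 mm tall, 75 mm flat handle to its -x side. Origin: centre of the bowl's underside.
Things that resemble listed ones, but are neither listed nor needed, are in the scene too. What is shaped like the lid but orange, pink or yellow is not meant.

How it is judged:
On the way, in this order (a step that is already met when the one before it is completed fails the run):
1. the lid sits fully down in the collar, lugs through the slots, not yet turned (horizontal distance between lid and grinder below 0.004 m and z of lid in the frame of grinder below 0.1 m and angle between lid's own z axis and vertical below 0.08 rad and value of joint twist_ring below 0.2 rad), for 0.1 s.
2. the lid is turned to the pulse position (horizontal distance between lid and grinder below 0.004 m and z of lid in the frame of grinder below 0.1 m and angle between lid's own z axis and vertical below 0.08 rad and value of joint twist_ring between 0.38 and 0.68 rad), for 0.2 s.
At the end, for the whole second after the job is handed in: The lid is fully seated (within 4 mm of the grinder's axis, its underside less than 100 mm above the grinder's underside, upright within 0.08 rad), the spring ring is held still (under 0.1 rad/s) between 0.38 and 0.68 rad, and the fingers still grip the lid with more than 2 N (all of step 2 and velocity of joint twist_ring between -0.1 and 0.1 rad/s and contact force between the fingers and lid above 2 N); the arm keeps its last pose, push and grip.
It fails at once if the lid was turned into the lock (ring beyond 0.97 rad) (value of joint twist_ring above 0.97 rad).
It fails at once if another thing on the table was moved by more than 30 mm (distance of any of storage_lid, tin, mug, jar, spoon, brush, scoop from where it was at the start of the episode above 0.03 m).
It also fails if it takes over 48 s, if anything falls off the work surface, if the arm or the gripper's body presses on something with over 40 N, if the wrist force passes 120 N, or if a joint passes its speed limit or range.

## Working session

There is one attempt and no reset: what is moved stays moved. The work goes in short steps, Python scripts to look and compute and a tool call to move; the robot and the scene stay as the last step left them, time stands still between calls to the robot, and variables do not carry over. Pictures are saved under pics/ and viewed, at most 10 in all, crops included, and the job is handed in when it is done.

Besides the shell and the picture viewer there is one more tool, called after "Call:" by a JSON object that holds its "op" and its "data", one argument or row to a line. servo_tool: Moves the arm, as the interface text tells. Its arguments: {"type":"object","properties":{"deltas":{"type":"string"},"grip":{"type":"number"}},"required":["deltas"]}

```bash
mkdir -p pics
python3 - <<'E'
from plant import r, grab_frame, get_calibration
import cv2,numpy as np
s=r.observe();print(s)
for n in ("top","side"):
    im=grab_frame(n);cv2.imwrite(f"pics/{n}0.png",im[:,:,::-1])
    c=get_calibration(n);print(n,c)
print(get_calibration("wrist"))
E
```

```text
{'clock': 0.0, 'qpos': array([ 1.18896271e+00,  3.59506483e-01,  1.51139067e+00, -1.26529485e-05,
        1.27247487e+00, -1.15067359e-01]), 'dq': array([-0.00146773, -0.0002784 , -0.00063121, -0.00076006, -0.00022354,
       -0.00070837]), 'tau': array([-6.89722924e-05, -5.15361571e+01, -2.70724225e+01,  6.75371359e-02,
        3.48190579e-02, -1.58243784e-04]), 'ee_pos': array([0.1579134 , 0.57816218, 0.22182459]), 'orientation': array([-4.17731462e-01, -3.11326550e+00,  2.71351121e-03]), 'wrist_force': array([ 0.33947511,  0.66423944, -0.7561483 ]), 'ft_torque': array([0.03430928, 0.0050605 , 0.00418588]), 'grip_force': 0.0, 'finger_gap': 1.0029788362279188}
top {'mtx': array([[499.22285044,   0.        , 264.40861202],
       [  0.        , 499.22285044, 195.66604628],
       [  0.        ,   0.        ,   1.        ]]), 'R': array([[-0.01506378, -0.99983244, -0.01040095],
       [-0.99512856,  0.01600486, -0.09727791],
       [ 0.09742807,  0.00888491, -0.99520291]]), 't': array([0.07409632, 0.552945  , 1.46456763])}
side {'mtx': array([[455.7946157 ,   0.        , 251.64419577],
       [  0.        , 455.7946157 , 196.30339029],
       [  0.        ,   0.        ,   1.        ]]), 'R': array([[ 0.79435464, -0.6072496 , -0.01576805],
       [-0.46701884, -0.59390532, -0.65511058],
       [ 0.38845091,  0.5277541 , -0.75536845]]), 't': array([-0.37253708,  0.37548003,  1.09306749])}
{'mtx': array([[276.95094602,   0.        , 253.86355209],
       [  0.        , 276.95094602, 192.2283983 ],
       [  0.        ,   0.        ,   1.        ]]), 'T_tool_cam': array([[-3.46175518e-04, -9.54333015e-01, -2.98744669e-01,
         8.34014009e-02],
       [ 9.99999582e-01, -7.75517405e-05, -9.11029437e-04,
         1.06033679e-03],
       [ 8.46257300e-04, -2.98744859e-01,  9.54332643e-01,
        -1.61922545e-01],
       [ 0.00000000e+00,  0.00000000e+00,  0.00000000e+00,
         1.00000000e+00]])}
```

View pics/top0.png

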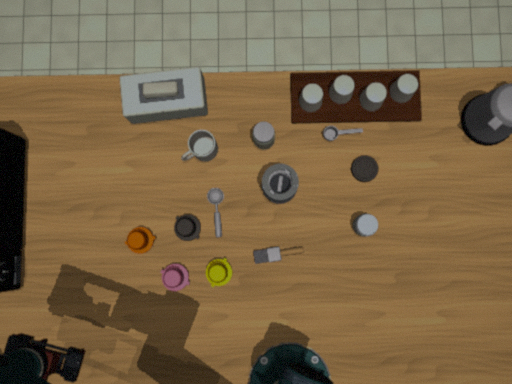

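View pics/side0.png

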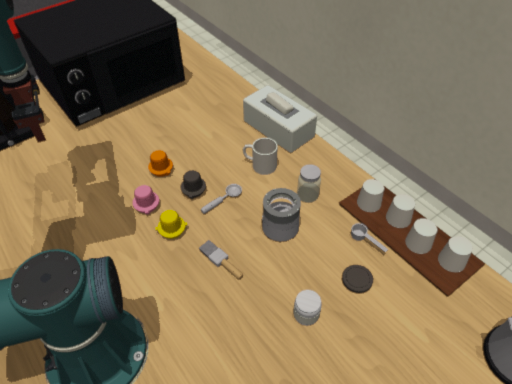

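Candidates for the lid in the top view are the dark grey (187,228), orange (140,239), pink (175,276), yellow (219,271), the flat storage lid (364,168) and the black pan or kettle (487,120). I choose the dark grey one at (187,228). The grinder is at (280,183), and a crop should confirm both.

```bash
cat > h.py <<'E'
from plant import r, grab_frame, get_calibration
import cv2,numpy as np
from scipy.spatial.transform import Rotation as Ro
def cam(n,s=None):
    c=get_calibration(n)
    if n!="wrist": return c["mtx"],c["R"].T,-c["R"].T@c["t"]
    s=s or r.observe(); Rt=Ro.from_rotvec(s["orientation"]).as_matrix(); T=c["T_tool_cam"]
    return c["mtx"],Rt@T[:3,:3],Rt@T[:3,3]+s["ee_pos"]
def ray(C,uv,z):
    K,R,o=C; d=R@np.linalg.solve(K,[uv[0],uv[1],1.]); return o+d*(z-o[2])/d[2]
def proj(C,X):
    K,R,o=C; p=K@(R.T@(np.asarray(X)-o)); return p[:2]/p[2]
def totool(X,s=None):  # offset of world point from TCP in tool axes, mm
    s=s or r.observe(); return 1000*Ro.from_rotvec(s["orientation"]).as_matrix().T@(np.asarray(X)-s["ee_pos"])
E
python3 - <<'E'
from h import *
C=cam("top")
im=cv2.imread("pics/top0.png")
print("lid",ray(C,(187,226.5),.065),"grinder",ray(C,(280,183),.116))
for n,p in dict(spoon=(217,212),mug=(203,146),yel=(219,271),brush=(278,254)).items(): print(n,ray(C,p,.03))
a=cv2.resize(im[190:260,150:230],None,fx=5,fy=5,interpolation=2);b=cv2.resize(im[148:218,240:320],None,fx=5,fy=5,interpolation=2)
cv2.imwrite("pics/crop.png",np.hstack([a,b]))
E
```

```text
lid [0.46412497 0.29095275 0.065     ] grinder [0.58048131 0.02024213 0.116     ]
spoon [0.50719609 0.20729348 0.03      ]
mug [0.70725728 0.24840113 0.03      ]
yel [0.33321764 0.20241458 0.03      ]
brush [0.38032309 0.02798415 0.03      ]
```

View pics/crop.png

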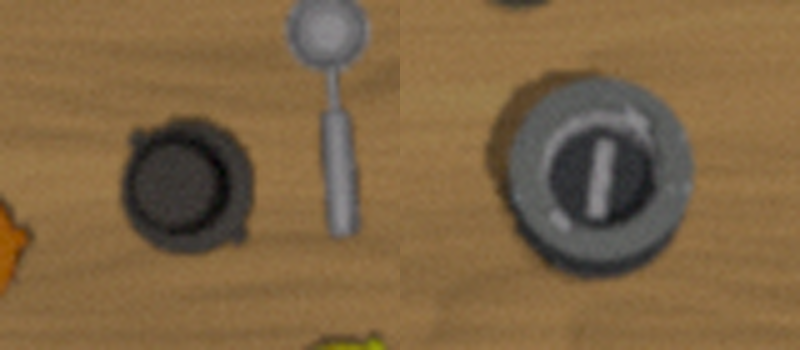

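The crop shows the dark lid with grip and two ears at crop (137,140) and (240,235), which are top pixels (177,218) and (198,237). It matches the description. On the grinder, the white arc and ribs are visible but the slots are unclear, so I'll look with the wrist camera.

Run:
```python
from h import *
s=r.observe();C=cam("top")
R=Ro.from_rotvec(s["orientation"]).as_matrix();print(R.round(3))
e=ray(C,(177.4,218),.022)-ray(C,(198,237),.022);print("lid c",(ray(C,(177.4,218),.022)+ray(C,(198,237),.022))/2,"ang",np.degrees(np.arctan2(e[1],e[0])),np.linalg.norm(e))
L=np.array([.464,.291,.20]);G=np.array([.580,.020,.26])
print(totool(L),totool(G),1000*R.T@(G-L))
```

```text
[[-0.965  0.264 -0.001]
 [ 0.264  0.965 -0.002]
 [ 0.    -0.002 -1.   ]]
lid c [0.46281776 0.29601702 0.022     ] ang 46.91841212454721 0.08432421832953844
[-370.92748508 -196.29033607   22.15469804] [-554.26992219 -427.21285103  -37.48876631] [-183.34243711 -230.92251496  -59.64346435]
```

Call:
{"op": "servo_tool", "data": {
  "deltas": "-30 -23 -5 0;-64 -49 -10 0;-96 -74 -15 0;-128 -99 -20 0;-160 -123 -25 0;-192 -148 -30 0;-224 -173 -35 0;-256 -197 -38 0",
  "grip": 1
}}

```text
clock: 0.77
ee_pos: [0.3538, 0.3194, 0.261]
orientation: [0.417, 3.114, -0.0]
wrist_force: [0.8, 0.5, 0.2]
finger_gap: 1.001
grip_force: 0.0
```

Call:
{"op": "servo_tool", "data": {
  "deltas": "-32 -25 0 0;-64 -49 0 0;-96 -74 0 0;-128 -99 0 0;-160 -123 0 0;-192 -148 0 0;-224 -173 0 0;-256 -197 0 0"
}}

```text
clock: 1.43
ee_pos: [0.5487, 0.0617, 0.2603]
orientation: [-0.418, -3.113, 0.0]
wrist_force: [-0.0, 0.7, -0.1]
finger_gap: 1.004
grip_force: 0.0
```

Call:
{"op": "servo_tool", "data": {
  "deltas": "-22 -17 0 0;-42 -33 0 0;-42 -33 0 0;-42 -33 0 0;-42 -33 0 0"
}}

```text
clock: 1.85
ee_pos: [0.5791, 0.0212, 0.2601]
orientation: [-0.418, -3.112, -0.0]
wrist_force: [-0.4, -0.5, 0.1]
finger_gap: 1.001
grip_force: 0.0
```

Run:
```python
from h import *
s=r.observe();print(s["ee_pos"],s["orientation"],s["qpos"],s["dq"].round(3))
im=grab_frame("wrist");cv2.imwrite("pics/w1.png",im[:,:,::-1])
C=cam("wrist",s);print(proj(C,(.58,.02,.116)))
np.save("s1.npy",s,allow_pickle=True)
```

```text
[0.57913682 0.02124013 0.26010051] [-4.18145765e-01 -3.11185037e+00 -4.57419747e-04] [-8.27656133e-02  2.98934073e-01  1.50427924e+00  3.91469241e-04
  1.34013665e+00 -1.38650781e+00] [ 0.019 -0.012  0.01  -0.    -0.001 -0.001]
[252.33809569 183.08792561]
```

View pics/w1.png

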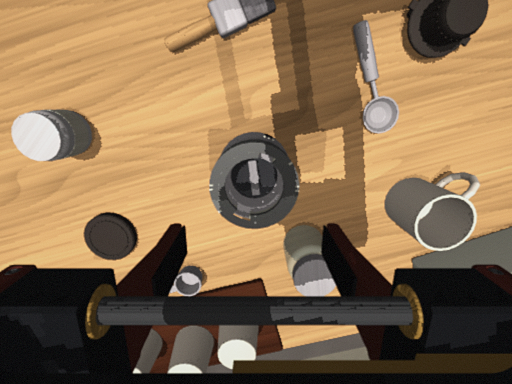

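The grinder collar is at about (253,183) in the wrist image, as predicted. The ribs and slots are small, so I'll enlarge it.

Run:
```python
from h import *
im=cv2.imread("pics/w1.png");b=im[125:240,195:310]
cv2.imwrite("pics/w1c.png",cv2.resize(b,None,fx=5.2,fy=5.2,interpolation=cv2.INTER_CUBIC))
```

```text
(no output)
```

View pics/w1c.png

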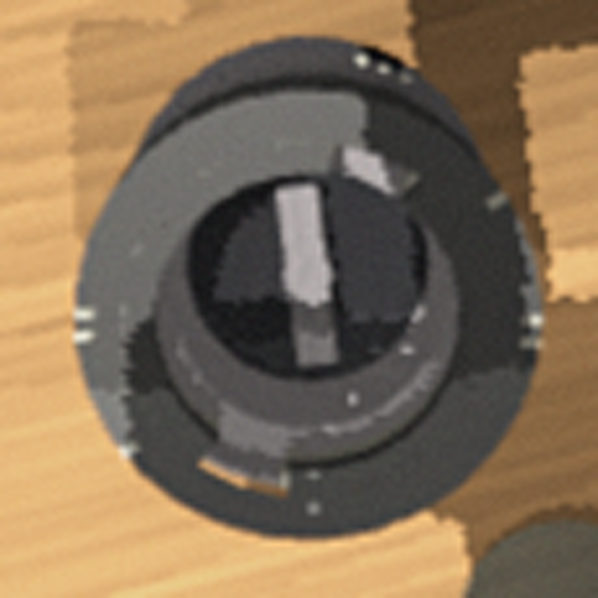

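The slots are at crop (378,168) and (245,472), the single ribs at (127,452) and (497,198), and the pairs at (85,323) and (535,330). That order is clockwise, as described.

Run:
```python
from h import *
s=np.load("s1.npy",allow_pickle=True).item();C=cam("wrist",s)
f=lambda u,v:ray(C,((u+.5)/5.2-.5+195,(v+.5)/5.2-.5+125),.116)
A=lambda p,q:np.degrees(np.arctan2((p-q)[1],(p-q)[0]))
P={k:(f(*a),f(*b)) for k,a,b in [("pair",(85,323),(535,330)),("single",(127,452),(497,198)),("slot",(245,472),(378,168))]}
for k,(a,b) in P.items(): print(k,((a+b)/2).round(4),A(a,b).round(1),np.linalg.norm(a-b)/2)
g=(P["pair"][0]+P["pair"][1]+P["single"][0]+P["single"][1])/4
for k in P: print(k,A(P[k][0],g),A(P[k][1],g))
print(g, "TCP z axis", Ro.from_rotvec(s["orientation"]).as_matrix().round(3))
L=np.array([.4635,.293,.20]);print(totool(L,s),proj(C,(.4635,.293,.06)))
```

```text
pair [0.5855 0.0207 0.116 ] -106.2 0.04983061632703996
single [0.5858 0.0199 0.116 ] -69.7 0.05036448873887323
slot [0.5851 0.0207 0.116 ] -38.1 0.0379622935173929
pair -106.51152384653257 74.02570457945232
single -69.76819920799542 110.27991398260119
slot -38.20142100279313 141.99208657037266
[0.58564861 0.02034416 0.116     ] TCP z axis [[-0.965  0.264 -0.002]
 [ 0.264  0.965  0.001]
 [ 0.002  0.    -1.   ]]
[183.1652756  231.59149653  60.44197855] [456.21939602  14.03219472]
```

Call:
{"op": "servo_tool", "data": {
  "deltas": "18 23 0 0.05;45 57 10 0.15;70 88 20 0.25;95 120 30 0.36;120 152 40 0.46;145 183 50 0.57;168 212 56 0.67;183 232 60 0.75"
}}

```text
clock: 2.57
ee_pos: [0.4606, 0.2963, 0.2]
orientation: [-1.531, -2.741, 0.001]
wrist_force: [-0.2, 0.1, -0.8]
finger_gap: 0.996
grip_force: 0.0
```

Call:
{"op": "servo_tool", "data": {
  "deltas": "0 0 0 0;0 0 0 0;0 0 0 0"
}}

```text
clock: 2.82
ee_pos: [0.464, 0.293, 0.2009]
orientation: [1.525, 2.746, -0.001]
wrist_force: [0.1, 0.1, -0.4]
finger_gap: 1.001
grip_force: 0.0
```

Run:
```python
from h import *
s=r.observe();print(s["ee_pos"],s["qpos"],s["dq"].round(3))
im=grab_frame("wrist");cv2.imwrite("pics/w2.png",im[:,:,::-1])
C=cam("wrist",s);u=proj(C,(.4635,.293,.04)).astype(int);print(u)
x,y=max(u[0]-80,0),max(u[1]-80,0);print(x,y)
cv2.imwrite("pics/w2c.png",cv2.resize(im[y:y+150,x:x+160,::-1],None,fx=4,fy=4,interpolation=cv2.INTER_CUBIC))
np.save("s2.npy",s,allow_pickle=True)
```

```text
[0.46399725 0.29296603 0.20089139] [ 4.37692619e-01  3.07023121e-01  1.64865884e+00 -6.13509015e-04
  1.18593588e+00 -1.19262747e-01] [-0.031 -0.001 -0.005 -0.002 -0.001  0.005]
[253 178]
173 98
```

View pics/w2c.png

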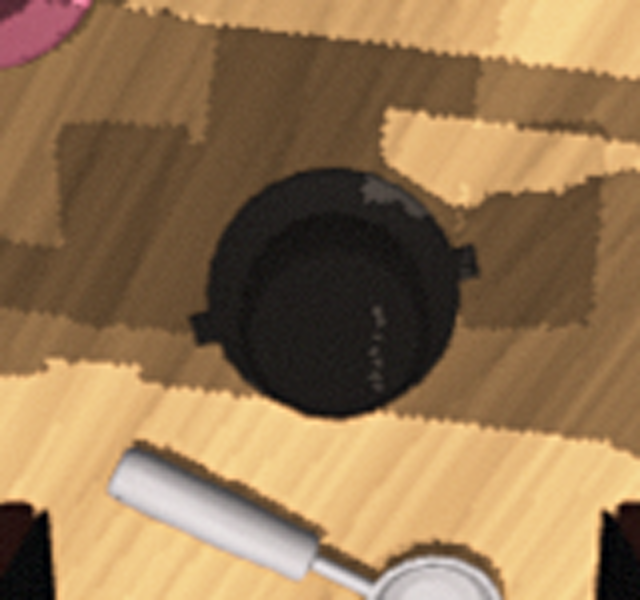

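The lid's ear tips are at crop (197,331) and (475,259), so its centre at brim height is about (335,294).

Run:
```python
from h import *
s=np.load("s2.npy",allow_pickle=True).item();C=cam("wrist",s)
f=lambda u,v:ray(C,((u+.5)/4-.5+173,(v+.5)/4-.5+98),.0225)
a,b=f(197,331),f(475,259);e=a-b;c=(a+b)/2
print(c,np.degrees(np.arctan2(e[1],e[0])),np.linalg.norm(e))
l=f(208,294);q=f(460,294);print((l+q)/2)
# grip top rim lateral extents (bevel z~.064): x 243..424 at v 320
print("tool offs to center, TCP z .031:",totool((c[0],c[1],.031)))
R=Ro.from_rotvec(s["orientation"]).as_matrix();print(R.round(3))
```

```text
[0.46413209 0.29822975 0.0225    ] -133.2213444475556 0.09040534375816488
[0.46373621 0.29850013 0.0225    ]
tool offs to center, TCP z .031: [  5.22245423   2.62927359 170.00297215]
[[-0.529  0.849  0.   ]
 [ 0.849  0.529 -0.001]
 [-0.001 -0.    -1.   ]]
```

Call:
{"op": "servo_tool", "data": {
  "deltas": "5 2.6 30 0;5 2.6 65 0;5 2.6 100 0;5 2.6 130 0;5 2.6 155 0;5 2.6 168 0;5 2.6 170 0;5 2.6 170 0"
}}

```text
clock: 3.53
ee_pos: [0.4644, 0.2972, 0.0302]
orientation: [-1.53, -2.743, 0.002]
wrist_force: [0.2, 0.7, 0.3]
finger_gap: 0.999
grip_force: 0.0
```

Call:
{"op": "servo_tool", "data": {
  "deltas": "0 0 0 0;0 0 0 0;0 0 0 0;0 0 0 0;0 0 0 0;0 0 0 0;0 0 0 0;0 0 0 0",
  "grip": -1
}}

```text
clock: 4.2
ee_pos: [0.4644, 0.2986, 0.0312]
orientation: [1.529, 2.744, 0.001]
wrist_force: [-1.8, 0.4, 5.6]
finger_gap: 0.608
grip_force: 30.0
```

Call:
{"op": "servo_tool", "data": {
  "deltas": "0 0 -10 0;0 0 -30 0;0 0 -60 0;0 0 -95 0;0 0 -125 0;0 0 -145 0;0 0 -150 0;0 0 -150 0"
}}

```text
clock: 4.87
ee_pos: [0.4651, 0.2989, 0.1824]
orientation: [1.528, 2.742, 0.004]
wrist_force: [0.4, 0.2, -1.2]
finger_gap: 0.6
grip_force: 30.0
```

Run:
```python
from h import *
s=r.observe();print(s["ee_pos"],s["finger_gap"],s["grip_force"],s["wrist_force"])
im=grab_frame("wrist")
C=cam("wrist",s);p=s["ee_pos"];u=proj(C,(p[0],p[1],p[2]-.031+.022));print(u)
x,y=int(u[0])-75,int(u[1])-70;print(x,y)
cv2.imwrite("pics/w3c.png",cv2.resize(im[y:y+140,x:x+150,::-1],None,fx=4,fy=4,interpolation=cv2.INTER_CUBIC))
np.save("s3.npy",s,allow_pickle=True)
print(totool((.5857,.0203,.181)))
```

```text
[0.46514781 0.29893189 0.18238839] 0.6000762851624971 29.99967857846059 [ 0.42316142  0.15303932 -1.22886961]
[253.83414386 234.70469733]
178 164
[-3.00482475e+02 -4.28835986e+01 -2.71813390e-01]
```

View pics/w3c.png

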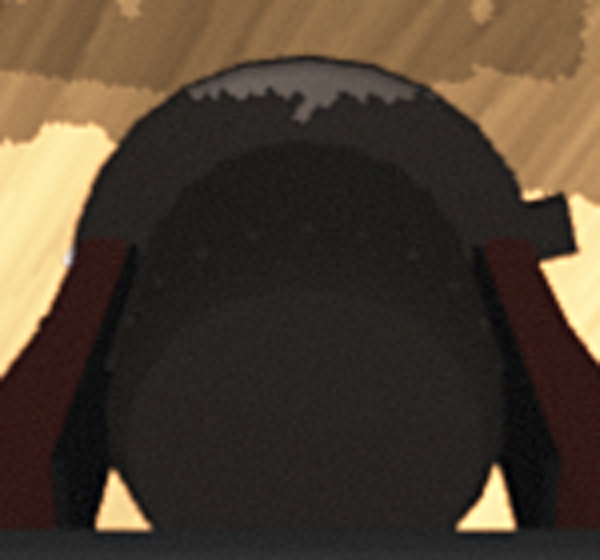

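One ear is visible, tip midpoint about crop (572,225), and the far brim edge is at (305,57). The lid is held squarely.

Run:
```python
from h import *
s=np.load("s3.npy",allow_pickle=True).item();C=cam("wrist",s)
p=s["ee_pos"];zb=p[2]-.031
f=lambda u,v,h:totool(ray(C,((u+.5)/4-.5+178,(v+.5)/4-.5+164),zb+h),s)
print("ear",f(572,225,.022), "corners",f(565,197,.0225),f(577,252,.0225))
for q in [(305,57),(190,92),(420,90),(130,135),(480,140),(90,200),(517,185)]:
    w=f(*q,.0245);print(w.round(1))
W=np.array([f(*q,.0245)[:2] for q in [(305,57),(190,92),(420,90),(130,135),(480,140),(90,200),(517,185)]])
from scipy.optimize import least_squares
c=least_squares(lambda c:np.hypot(*(W-c).T)-40,[0,0]).x;print("centre",c)
e=f(572,225,.022)[:2];print("ear ang in tool deg",np.degrees(np.arctan2(*(e-c)[::-1])))
R=Ro.from_rotvec(s["orientation"]).as_matrix();d=R[:2,:2]@(e-c);a=np.degrees(np.arctan2(d[1],d[0]));print("world ear",a)
```

```text
ear [10.83833413 44.60158758  9.15243308] corners [16.0599778  42.95397373  8.64425139] [ 6.14477492 45.6645482   8.65830714]
[40.5  0.   6.5]
[ 34.8 -18.2   6.4]
[35.1 18.2  6.5]
[ 27.6 -28.    6.4]
[26.7 28.1  6.6]
[ 16.4 -35.1   6.4]
[19.  34.5  6.6]
centre [-0.70372547  0.09736485]
ear ang in tool deg 75.46080677827426
world ear 46.28551303739338
```

Call:
{"op": "servo_tool", "data": {
  "deltas": "-20 -3 0 0.1;-55 -8 0 0.21;-93 -14 0 0.32;-131 -20 0 0.43;-169 -25 0 0.54;-207 -31 0 0.65;-245 -37 0 0.76;-275 -41 0 0.87"
}}

```text
clock: 5.58
ee_pos: [0.5732, 0.0403, 0.1781]
orientation: [-2.548, -1.835, 0.006]
wrist_force: [-0.2, 0.3, -1.6]
finger_gap: 0.61
grip_force: 30.0
```

Run:
```python
from h import *
print(totool((.5855,.0206,.181)))
```

```text
[-14.78162321  17.90524657  -2.94103665]
```

Call:
{"op": "servo_tool", "data": {
  "deltas": "-10 8 0 0.1;-19 16.5 0 0.21;-19 16.5 0 0.32;-19 16.5 0 0.43;-19 16.5 0 0.52;-19 16.5 0 0.594;-19 16.5 0 0.594;-19 16.5 0 0.594"
}}

```text
clock: 6.25
ee_pos: [0.5825, 0.0199, 0.1786]
orientation: [-2.969, -1.022, 0.005]
wrist_force: [-1.0, -0.6, -1.2]
finger_gap: 0.61
grip_force: 30.0
```

Run:
```python
from h import *
s=r.observe();print(s["ee_pos"],totool((.5855,.0206,.181)),s["qpos"])
R=Ro.from_rotvec(s["orientation"]).as_matrix();print(R.round(3))
im=grab_frame("wrist");C=cam("wrist",s);u=proj(C,(.5855,.0206,.116));print(u)
x,y=max(int(u[0])-90,0),max(int(u[1])-95,0);print(x,y)
t=grab_frame("top");cv2.imwrite("pics/t4.png",t[:,:,::-1])
a=cv2.resize(im[y:y+130,x:x+180,::-1],(720,520),interpolation=cv2.INTER_CUBIC)
cv2.imwrite("pics/w4c.png",a)
np.save("s4.npy",s,allow_pickle=True)
```

```text
[0.5824635  0.01992047 0.17862742] [ 2.8046336   1.32767666 -2.38379887] [-8.42389496e-02  3.78952579e-01  1.59770628e+00 -1.19870555e-04
  1.16868480e+00  8.23531512e-01]
[[ 0.788  0.616 -0.004]
 [ 0.616 -0.788  0.   ]
 [-0.003 -0.002 -1.   ]]
[257.12706918 202.515153  ]
167 107
```

View pics/w4c.png

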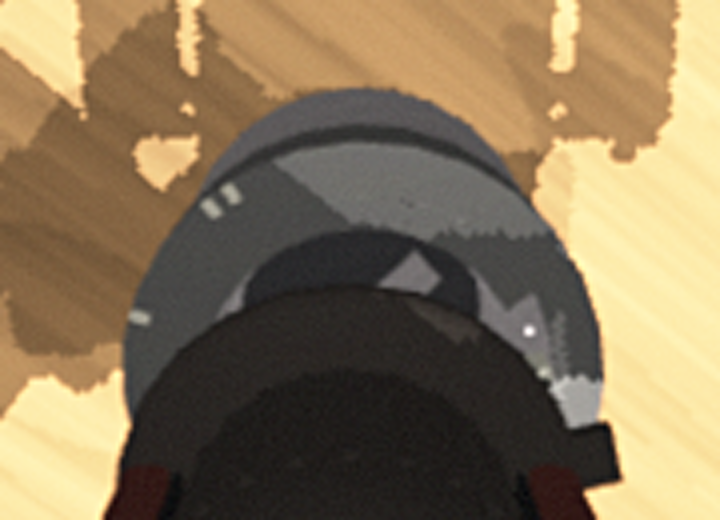

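The right pair of ribs is at crop (222,201), the single rib at (139,318), and the collar's outer edge is visible. I'll use these to check the centre and angle from this yaw.

Run:
```python
from h import *
from scipy.optimize import least_squares
s=np.load("s4.npy",allow_pickle=True).item();C=cam("wrist",s)
f=lambda u,v:ray(C,((u+.5)/4-.5+167,(v+.5)/4-.5+107),.116)[:2]
W=np.array([f(*q) for q in [(370,138),(275,160),(190,215),(140,290),(125,350),(480,165),(530,205),(575,270),(600,350)]])
o=least_squares(lambda c:np.hypot(*(W-c[:2]).T)-c[2],[.585,.02,.05]);c=o.x;print(c,o.fun.round(4))
A=lambda p:np.degrees(np.arctan2(*(p-c[:2])[::-1]))
print("pair",A(f(222,201)),"single",A(f(139,318)),np.hypot(*(f(222,201)-c[:2])),np.hypot(*(f(139,318)-c[:2])))
# lid: ear + brim
p=s["ee_pos"];zb=p[2]-.031
g=lambda u,v,h:ray(C,((u+.5)/4-.5+167,(v+.5)/4-.5+107),zb+h)[:2]
W=np.array([g(*q,.0245) for q in [(350,287),(240,320),(460,318),(180,365),(520,360),(145,410)]])
l=least_squares(lambda c:np.hypot(*(W-c).T)-.04,c[:2]);print("lid",l.x,l.fun.round(4))
e=g(613,453,.022);d=e-l.x;print("ear",np.degrees(np.arctan2(d[1],d[0])),np.hypot(*d))
print("shift needed lid->collar tool mm",1000*Ro.from_rotvec(s["orientation"]).as_matrix()[:2,:2].T@(c[:2]-l.x))
```

```text
[0.5865074  0.02111402 0.05073204] [ 0.0005 -0.0006 -0.0004 -0.      0.0004  0.0007 -0.     -0.0006  0.0001]
pair 74.94938790765417 single 112.00391771561422 0.048120461779914865 0.04922569928708499
lid [0.58045982 0.01905109] [ 0.0011  0.     -0.0002 -0.0003 -0.0006 -0.0004]
ear -36.66917574250526 0.04483372005544606
shift needed lid->collar tool mm [6.03591232 2.09670613]
```

Call:
{"op": "servo_tool", "data": {
  "deltas": "2 1 5 0;4.5 1.6 15 0;4.5 1.6 20 0;4.5 1.6 20 0;4.5 1.6 20 0"
}}

```text
clock: 6.77
ee_pos: [0.5878, 0.0214, 0.1598]
orientation: [-2.971, -1.02, 0.003]
wrist_force: [-0.1, -0.0, -2.0]
finger_gap: 0.607
grip_force: 30.0
```

Run:
```python
from h import *
s=r.observe();print(s["ee_pos"],s["wrist_force"],s["ft_torque"],totool((.5871,.0214,.147)))
```

```text
[0.58776076 0.02144376 0.15978394] [-0.05649827 -0.02532763 -1.96803881] [-0.03823604  0.1228502   0.0172094 ] [-0.53102524 -0.35668181 12.78508148]
```

Call:
{"op": "servo_tool", "data": {
  "deltas": "-0.5 -0.4 5 0;-0.5 -0.4 10 0;-0.5 -0.4 14 0;-0.5 -0.4 16 0;-0.5 -0.4 16 0"
}}

```text
clock: 7.18
ee_pos: [0.5872, 0.0213, 0.144]
orientation: [-2.971, -1.019, 0.002]
wrist_force: [0.1, -0.6, -1.7]
finger_gap: 0.604
grip_force: 30.0
```

Call:
{"op": "servo_tool", "data": {
  "deltas": "0 0 1.5 0;0 0 3 0;0 0 4 0;0 0 4 0"
}}

```text
clock: 7.52
ee_pos: [0.5876, 0.0213, 0.1405]
orientation: [2.972, 1.019, -0.0]
wrist_force: [0.5, 0.5, -1.1]
finger_gap: 0.606
grip_force: 30.0
```

Call:
{"op": "servo_tool", "data": {
  "deltas": "0 0 1 0;0 0 2 0;0 0 3 0;0 0 3 0"
}}

```text
clock: 7.85
ee_pos: [0.5876, 0.0213, 0.1375]
orientation: [-2.972, -1.019, 0.001]
wrist_force: [-0.3, -0.1, -1.5]
finger_gap: 0.612
grip_force: 30.0
```

Call:
{"op": "servo_tool", "data": {
  "deltas": "0 0 1 0;0 0 2 0;0 0 3 0;0 0 3 0"
}}

```text
clock: 8.18
ee_pos: [0.5875, 0.0214, 0.1344]
orientation: [-2.972, -1.019, 0.001]
wrist_force: [-0.5, -0.9, -1.4]
finger_gap: 0.605
grip_force: 30.0
```

Lugs are passing through the slots without force. Continuing down.

Call:
{"op": "servo_tool", "data": {
  "deltas": "0 0 1.5 0;0 0 3 0;0 0 4 0;0 0 4 0"
}}

```text
clock: 8.52
ee_pos: [0.5875, 0.0214, 0.1304]
orientation: [-2.972, -1.019, 0.001]
wrist_force: [-0.2, -0.4, -0.9]
finger_gap: 0.607
grip_force: 30.0
```

Call:
{"op": "servo_tool", "data": {
  "deltas": "0 0 1 0;0 0 2 0;0 0 3 0;0 0 3 0"
}}

```text
clock: 8.85
ee_pos: [0.5876, 0.0213, 0.1274]
orientation: [-2.972, -1.019, 0.001]
wrist_force: [0.2, 0.2, -1.8]
finger_gap: 0.606
grip_force: 30.0
```

Call:
{"op": "servo_tool", "data": {
  "deltas": "0 0 0.5 0;0 0 1 0;0 0 1.5 0;0 0 1.5 0"
}}

```text
clock: 9.18
ee_pos: [0.5877, 0.0214, 0.1272]
orientation: [2.971, 1.019, 0.0]
wrist_force: [-1.5, -1.1, 7.2]
finger_gap: 0.605
grip_force: 30.0
```

Call:
{"op": "servo_tool", "data": {
  "deltas": "0 0 0 0.05;0 0 0 0.12;0 0 0 0.19;0 0 0 0.26;0 0 0 0.32;0 0 0 0.38;0 0 0 0.44;0 0 0 0.5"
}}

```text
clock: 9.85
ee_pos: [0.5871, 0.0204, 0.1272]
orientation: [3.13, 0.249, -0.001]
wrist_force: [-6.1, -3.0, 8.7]
finger_gap: 0.606
grip_force: 30.0
```

Call:
{"op": "servo_tool", "data": {
  "deltas": "0 0 0 0.04;0 0 0 0.07;0 0 0 0.07;0 0 0 0.07;0 0 0 0.07"
}}

```text
clock: 10.27
ee_pos: [0.5872, 0.0203, 0.1272]
orientation: [3.137, 0.143, -0.001]
wrist_force: [-5.4, -3.5, 8.4]
finger_gap: 0.61
grip_force: 30.0
```

Run:
```python
from h import *
s=r.observe();print(s["ee_pos"],s["wrist_force"],s["ft_torque"],s["qpos"],s["dq"].round(3))
im=grab_frame("wrist");C=cam("wrist",s);u=proj(C,(.5865,.0207,.116));print(u)
x,y=max(int(u[0])-90,0),max(int(u[1])-90,0);print(x,y)
cv2.imwrite("pics/w5c.png",cv2.resize(im[y:y+130,x:x+180,::-1],(720,520),interpolation=cv2.INTER_CUBIC))
np.save("s5.npy",s,allow_pickle=True)
```

```text
[0.58716816 0.02034345 0.12723375] [-5.41482125 -3.48517491  8.42064167] [-0.46533786  0.87301677  0.11699091] [-0.08171156  0.44119853  1.64240932 -0.00210414  1.05846376  1.39875415] [-0.001 -0.001 -0.002 -0.001  0.001 -0.   ]
[255.0078186  231.57689932]
165 141
```

View pics/w5c.png

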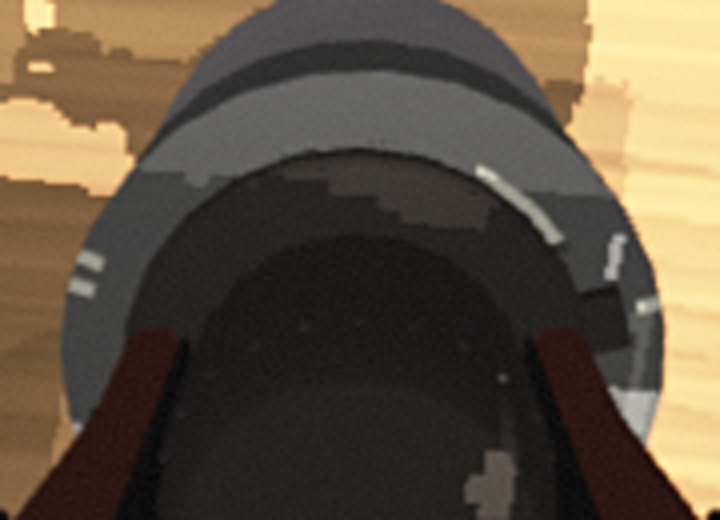

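The lid is seated in the collar, with its ear tip at crop (621,316) next to the single rib at (649,305). I'll quantify the gap.

Run:
```python
from h import *
from scipy.optimize import least_squares
s=np.load("s5.npy",allow_pickle=True).item();C=cam("wrist",s)
f=lambda u,v,z=.116:ray(C,((u+.5)/4-.5+165,(v+.5)/4-.5+141),z)[:2]
W=np.array([f(*q) for q in [(370,70),(160,150),(100,230),(64,330),(600,175),(640,235),(663,320)]])
o=least_squares(lambda c:np.hypot(*(W-c).T)-.052,[.585,.02]);c=o.x;print(c,o.fun.round(4))
B=np.array([f(*q,.1205) for q in [(360,148),(240,180),(170,240),(130,320),(470,175),(545,225)]])
l=least_squares(lambda c:np.hypot(*(B-c).T)-.04,c).x;print("lid",l)
A=lambda p,c:np.degrees(np.arctan2(*(p-c)[::-1]))
print("ear",A(f(621,316,.118),c),A(f(621,316,.1205),l),"rib",A(f(649,305),c),"pair",A(f(85,275),c), A(f(85,275),c)+36)
```

```text
[0.58461642 0.01975187] [ 0.0008 -0.0001 -0.0009 -0.0001 -0.     -0.0002 -0.0007]
lid [0.58557255 0.02042467]
ear -69.50203240557887 -69.41135296848267 rib -69.77733952801186 pair 73.93995960765524 109.93995960765524
```

```bash
python3 -c "
from plant import r
print(r.sign_off())"
```

```text
the job is handed in; nothing more can be done
None
```

I seated the lid in the collar, turned it to the pulse position with its ear within about 1° of the single rib, and handed the job in with the gripper still holding it at 30 N; the hand-in returned no verdict.

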